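Take the width of a resin panel with a spring tape and lock it

ROBOT

A 6-joint arm with a two-finger parallel gripper is mounted at the origin on the work surface. World frame = base frame: x ahead of the robot, y to its left, z up, the work surface at z = 0. Lengths are in mm, angles in rad, forces in N, time in s.
With the tool pointing down it reaches from about 275 to 750 mm from the base axis. Payload 10.2 kg.
Tool frame: the origin (TCP) lies at the very end of the fingers, on their centre line; the grasp point (between the pads) lies 19 mm behind it (ctrl.grip_depth is the distance from the TCP to the grasp point, in mm); z points along the fingers, x is the direction in which the jaws open and shut, and the axes are right-handed (so a half turn about z gives the same grasp; the last joint's range is limited). The gripper opens to 85 mm and grips with 20 to 120 N. Pads are 22 mm wide; open, the fingers measure 114 mm over their backs; the gripper's body (76 mm by 85 mm) begins 54 mm behind the grasp point. The pads swing forward as they close: fully open they stand 13 mm farther back than shut.
Start: joints at [0.946, 0.313, 1.498, -0, 1.331, -0.223], TCP at [205.328, 483.189, 231.294] pointing down, gripper open.
Joint ranges: [-2.94, 2.94], [-0.97, 2.17], [0.19, 2.56], [-1.23, 4.37], [0.02, 3.11], [-2.88, 2.88]. Speed limits (rad/s): [2.39, 2.39, 3.01, 3.14, 3.14, 3.14].

INTERFACE

Orientations are given as a unit quaternion [w, x, y, z].
In Python, from rig import ctrl gives the robot as it stands.
- The arm moves only by the tool play_rows, never from a script. Its argument "motion" is a list of rows, each a list of 2 entries, a list of its own where there are three numbers: the shift along the tool's x, y, z in mm, then the turn, a rotation vector about the tool's x, y, z in degrees. A call has 1 to 20 rows; each row shifts and turns the commanded pose from where the row before left it, along the tool's axes as they then stand; what a row does not reach is not made up. A row lasts 1/12 s, in which the tool goes at most 41.7 mm and 7.16 degrees, less where a joint would pass 70% of its speed; a pose out of reach is approached as far as the arm can. A call with a gripper value outside its range is refused whole. "fingers" is the finger opening in mm, from 0 to 85.4, set as the call begins (left out, the last holds). The fingers move at their own pace and stop on an object; "squeeze" is the grip in N (left out, the last holds). Time passes only in rows, so rows that do not move let the fingers close. It gives the time, the measured TCP pose, the force and the opening at its end, in the units of the state.
- ctrl.sense(): the state, without advancing time (a new reading comes with each control period).
- ctrl.capture(name): name is "scene" or "top" or "wrist"; returns the picture (384x512x3 uint8, red, green, blue); there is no depth.
- ctrl.get_calibration(name): a dict with "K" (3x3 intrinsics, pixels), "R" (3x3) and "t" (3): a world point X has camera coordinates R X + t; the wrist camera has in their place "tool_from_camera" (4x4, takes a point from camera to tool coordinates, whose origin is the TCP and whose axes are the tool frame's). Camera axes: x right, y down, z forward; pixel columns grow to the right and rows downward; lengths in mm; the calibration is good to about 2 mm. A picture is of the moment at which its call begins: read the wrist's pose just before it. get_calibration takes no time and is no camera call.
- ctrl.finish_job(): hands the job in, once; it reports no verdict.
Trained networks look in the newest picture that a camera, given by its name, has taken for a name from the list of things; names that differ only in an ending like _2 or _b are one class to them, and where a whole thing is asked for, a point or a joint stands for the part that bears it (a point fixed in the world has none). Each returns a list of dicts, best first, with "p" (0 to 1); they miss things now and then, are a little off and sometimes report something else, mostly with a low value. They report only what shows in the picture. A call takes as long as a camera call. They do not tell look-alikes from the thing itself.
- ctrl.spot_in(camera, name): "position" ([column, row] as shares, 0 to 1, of the picture: columns of its width, rows of its height, amid what is visible of it).
The state is a dict: "time_s": time; "joints": joint angles; "dq": joint speeds; "tau": joint torques, N m; "eef_pos": TCP position; "ee_rot": TCP orientation; "force": force on the tool from outside, world axes, zero at the start; "wrist_torque": the same for the moment, N m; "grip_width": opening from 0.0 (shut) to 1.0 (fully open).
Only numpy, scipy, OpenCV 4.12 (cv2) and the standard library are available. Lean on these libraries where they do the work, as an engineer would, in place of code of your own. Each camera call takes 0.05 s, during which the arm holds its last target. There are 200 camera calls.

TASK

Take the width of the blue resin panel with the tape measure: hook the blade's end over the panel's edge at the side where it lies at the edge of the white board, back the case straight across the panel against the spring, without letting the blade fly back, until it stands on the white board with its front touching the panel's other edge. Then press the red lock fully down, and stand the tape, still locked at that width, upright on the brown wooden offcut it came from and let go. The resin is still soft, so never press it hard with anything; do not force the lock, and leave the bottle, the cup and the screw caps where they are.

Things in the scene. Friction and masses are not known exactly. Their poses are not given: they have to be found in the camera images.
- tape: spring tape measure, yellow case, black base, 76 mm long (x), 36 wide (y), about 0.4 kg, upright. Origin: centre of its underside; the blade comes out along +x, z up. Grip it across y on its tall part: x -38 to +8 mm, 64 mm high. From x +8 forward it is 46 mm high and carries the red lock. Front face: plane x = +38 mm, flat from the underside up to the blade
- tape_nose (a point): middle of the lower front edge of the tape's case (x +38 mm, y 0, z 0 of the tape); axes as the tape's
- hook (a point): on the steel hook at the blade's end: middle of its face that looks back at the case. The hook is a plate 2 mm thick, 24 mm wide; from this point it reaches 8 mm down (its lower end is only 4.5 mm BELOW the case's underside) and 8 mm up to the blade. With the blade wholly in, this face lies in the plane of the case's front. Axes as the tape's
- blade (a joint): how far the blade is out (m): from the hook's inner face to the case's front. 0 wholly in (start), stop at 0.175. A spring pulls it in with 3.5 N at 0, 4.6 N at 0.15; unlocked, it flies back when let go. The blade is stiff, 24 mm wide, 2 mm thick, its underside 11.5 mm above the case's underside
- lock (a joint): the lock on top of the case (m): 0 is up (open, start), 0.006 fully down (locked). It slides straight down and stays where it is left; it moves at about 11 N and needs 16 to 18 N to reach the bottom; over 25 N is forcing it. Its brake bites only in the last 1 mm and holds the blade surely from 0.0055 on
- lock_cap: the red thumb pad of the lock, 22 mm x 22 mm, ribbed, on top of the case near its front (its centre 20 mm ahead of the tape's origin). The body's origin is not at the pad: use point lock_top. It is the part to press, best with shut fingertips from above
- lock_top (a point): middle of the top of the red lock pad; 76 mm above the case's underside when open, 70 mm when locked; the tall part of the case behind it is 64 mm high
- panel: cured blue resin panel, 150 (x) by 150 (y) mm, 10 mm thick, on the white board, held fast by two wooden cleats (60 mm long, 14 mm high) along its y edges. Origin: centre of its underside, z up. Its +x edge is the one to hook: flush with the board's edge or up to 8 mm beyond it, free outside. The case's front must touch its -x edge; behind that the board goes on for 115 mm or more
- board: the white casting board, 270 mm (x) by 200 mm (y), 18 mm thick, fixed on the bench. Origin: centre of its underside; the panel's axes are parallel to its axes
- offcut: the brown wooden offcut, 150 mm (x) by 130 mm (y), 18 mm thick, fixed on the bench. Origin: centre of its underside. At the start the tape stands on it at its +x edge with the hook hanging over that edge, blade pointing along about +x
- bottle: bystander: clear resin bottle with black cap, 66 mm across, 170 mm high, loose; origin: centre of its underside
- cup: bystander: white mixing cup, 72 mm across, 85 mm high, loose; origin: centre of its underside
- cap0: bystander: black screw cap, 32 mm across, 17 mm high, loose; origin: centre of its underside
- cap1: bystander: black screw cap like the other, loose; origin: centre of its underside
Not all that is in view belongs to the job. Of the things that look like the offcut, take the one that is farthest to the robot's left at the start. Of the things that look like the tape, the smaller one is meant.

How it is judged:
By the outcome, as a careful person would: the job done as asked, in the order asked, and still so for the second after the job is handed in, with the robot touching nothing.
It also fails if it takes over 67 s, if anything falls off the work surface, if the arm or the gripper's body presses on something with over 40 N, if the wrist force passes 120 N, or if a joint passes its speed limit or range.

## Working session

There is one attempt and no reset: what is moved stays moved. The work goes in short steps, Python scripts to look and compute and a tool call to move; the robot and the scene stay as the last step left them, time stands still between calls to the robot, and variables do not carry over. Pictures are saved under pics/ and viewed, about 8 in all and at most 12, crops included, and the job is handed in when it is done.

Besides the shell and the picture viewer there is one more tool, called after "Emit:" as a command line: name --argument value ..., lists and objects as JSON in quotes. play_rows: Moves the arm, as the interface text tells. Its arguments: {"type":"object","properties":{"motion":{"type":"array"},"fingers":{"type":"number"},"squeeze":{"type":"number"}},"required":["motion"]}

```bash
mkdir -p pics; ls; python3 - <<'E'
from rig import ctrl
import cv2,numpy as np
s=ctrl.sense();print({k:np.round(v,3).tolist() for k,v in s.items()}, ctrl.grip_depth)
for c in ("scene","top"):
    im=ctrl.capture(c);cv2.imwrite(f"pics/{c}0.png",im[:,:,::-1])
    k=ctrl.get_calibration(c);print(c,np.round(k["K"],1).tolist(),np.round(k["R"],4).tolist(),np.round(k["t"],1).tolist())
    for n in ("tape","lock_cap","panel","board","offcut","bottle","cup","cap0","hook"):
        print(n,[(round(d["p"],2),np.round(np.array(d["position"])*[512,384],1).tolist()) for d in ctrl.spot_in(c,n)[:4]])
k=ctrl.get_calibration("wrist");print(k)
a=cv2.imread("pics/scene0.png");b=cv2.imread("pics/top0.png")
cv2.imwrite("pics/top0b.png",cv2.resize(b,(800,600),interpolation=cv2.INTER_CUBIC))
E
```

```text
pics
{'time_s': 0.0, 'joints': [0.946, 0.313, 1.498, -0.0, 1.331, -0.223], 'dq': [0.0, -0.001, -0.001, 0.001, -0.0, 0.001], 'tau': [-0.0, -41.227, -25.974, -0.0, 0.004, 0.0], 'eef_pos': [205.174, 482.969, 230.734], 'ee_rot': [0.0, 0.834, 0.552, -0.001], 'force': [-0.131, 0.496, 0.042], 'wrist_torque': [0.001, -0.0, 0.004], 'grip_width': 1.001} 18.700000000000003
scene [[353.8, 0.0, 249.3], [0.0, 353.8, 192.9], [0.0, 0.0, 1.0]] [[-0.6836, 0.7298, 0.0115], [0.5357, 0.5124, -0.6711], [-0.4957, -0.4526, -0.7412]] [416.6, -194.1, 1105.9]
tape [(0.74, [291.0, 152.3]), (0.7, [183.3, 169.3])]
lock_cap []
panel [(0.84, [325.5, 254.9])]
board [(0.95, [375.0, 301.2])]
offcut [(0.78, [103.3, 210.3]), (0.73, [202.5, 191.8]), (0.61, [221.2, 126.6])]
bottle [(0.91, [197.6, 271.4])]
cup [(0.57, [171.3, 248.0])]
cap0 [(0.55, [278.0, 207.4]), (0.47, [240.0, 252.0])]
hook []
top [[389.4, 0.0, 259.2], [0.0, 389.4, 196.0], [0.0, 0.0, 1.0]] [[-0.1006, -0.9949, 0.0015], [-0.9731, 0.098, -0.2087], [0.2074, -0.0225, -0.978]] [-17.0, 571.9, 1089.4]
tape [(0.7, [325.0, 188.1]), (0.67, [285.7, 280.0])]
lock_cap
[... 159 characters left out ...]
7.3]), (0.84, [303.0, 196.9])]
bottle [(0.69, [150.1, 230.2]), (0.67, [234.9, 137.6])]
cup [(0.87, [260.2, 141.9])]
cap0 [(0.58, [236.0, 181.3]), (0.48, [245.9, 230.4])]
hook []
{'K': array([[334.32544666,   0.        , 256.81628967],
       [  0.        , 334.32544666, 188.10155089],
       [  0.        ,   0.        ,   1.        ]]), 'tool_from_camera': array([[ 9.99999293e-01, -1.10437719e-03, -4.41535691e-04,
         4.17874752e-01],
       [ 1.18640865e-03,  9.52409756e-01,  3.04818388e-01,
        -7.69721629e+01],
       [ 8.38884246e-05, -3.04818696e-01,  9.52410392e-01,
        -1.42414960e+02],
       [ 0.00000000e+00,  0.00000000e+00,  0.00000000e+00,
         1.00000000e+00]])}
```

View pics/top0b.png

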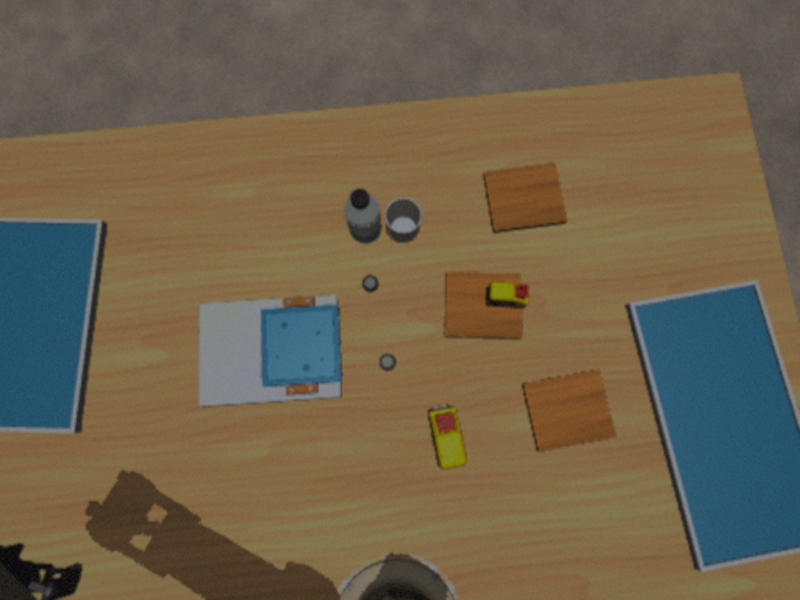

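View pics/scene0.png

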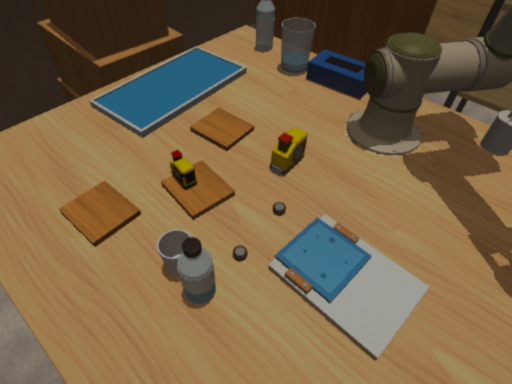

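Top view (800x600 pixels): there are three brown offcuts, at (483,305), (525,197) and (568,410). The one at (483,305) is leftmost in the image, so it has the largest y, and it carries the small tape. Two tapes show: the small one at (508,293) and a bigger one on the bench at (447,437). The small tape's red lock points right, so its blade points along about −y. The board is at (270,350), with the panel at its right edge.

I'll choose the small tape at (508,293) and its offcut, then work out poses.

```bash
cat > h.py <<'E'
from rig import ctrl
import cv2,numpy as np
from scipy.spatial.transform import Rotation as Rn
def cam(name,s=None):
    k=ctrl.get_calibration(name);K=k["K"]
    if name!="wrist": return K,np.array(k["R"]),np.array(k["t"])
    T=np.array(k["tool_from_camera"]);w,x,y,z=s["ee_rot"];W=Rn.from_quat([x,y,z,w]).as_matrix()
    R=W@T[:3,:3];c=W@T[:3,3]+np.array(s["eef_pos"]);return K,R.T,-R.T@c
def unproj(C,px,z):
    K,R,t=C;px=np.atleast_2d(px).astype(float)
    d=(R.T@np.linalg.inv(K)@np.c_[px,np.ones(len(px))].T).T;c=-R.T@t
    return c+d*((z-c[2])/d[:,2])[:,None]
def proj(C,X):
    K,R,t=C;p=(K@(R@np.atleast_2d(X).T+t[:,None])).T;return p[:,:2]/p[:,2:]
def quad(mask,C,z,seed=None):
    n,l,st,ce=cv2.connectedComponentsWithStats(mask.astype(np.uint8))
    i=1+np.argmax(st[1:,4]) if seed is None else l[int(seed[1]),int(seed[0])]
    P=unproj(C,np.argwhere(l==i)[:,::-1],z)[:,:2].astype(np.float32)
    return cv2.minAreaRect(P),len(P)
E
python3 - <<'E'
from h import *
C=cam("top")
im=cv2.imread("pics/top0.png");h=cv2.cvtColor(im,cv2.COLOR_BGR2HSV)
for n,p in dict(tape=(325,188),lock=(334,186),panel=(190,219),offcut=(303,197),board=(150,229),big=(286,280),c0=(236,181),c1=(247,231)).items(): print(n,h[p[1],p[0]].tolist())
H,S,V=cv2.split(h)
m=(H>90)&(H<115)&(S>100)&(V>70)
print("panel",quad(m,C,28,(190,225)))
print("boardcorners",unproj(C,np.array([[199,304],[338,296],[341,397],[202,406]])*.64,18).round())
print("offcut",unproj(C,np.array([[445,272],[520,274],[522,338],[444,337]])*.64,18).round())
m=(H>22)&(H<35)&(S>150)&(V>60);print("tape",quad(m,C,82,(320,188)),unproj(C,[[334,186]],94))
for n,p,z in(("c0",(236,181),17),("c1",(247,231),17),("cup",(260,142),85),("bottle",(231,127),170),("big",(286,280),80)):print(n,unproj(C,p,z).round())
S_=cam("scene");print("scene tape",unproj(S_,(183,169),50).round(),"panel",unproj(S_,(325.5,255),28).round())
E
```

```text
tape [31, 236, 137]
lock [2, 186, 104]
panel [100, 140, 137]
offcut [14, 176, 132]
board [105, 15, 140]
big [32, 184, 136]
c0 [15, 10, 98]
c1 [24, 12, 106]
panel (((520.8405151367188, 132.98748779296875), (148.07276916503906, 148.8394317626953), 88.1089096069336), 2416)
boardcorners [[621. 326.  18.]
 [610.  54.  18.]
 [413.  63.  18.]
 [423. 327.  18.]]
offcut [[ 638. -161.   18.]
 [ 619. -309.   18.]
 [ 491. -295.   18.]
 [ 508. -144.   18.]]
tape (((571.1458740234375, -267.4828796386719), (72.1947250366211, 36.33214569091797), 76.43603515625), 228) [[ 567.97787599 -290.88767945   94.        ]]
c0 [[631.  -9.  17.]]
c1 [[473. -28.  17.]]
cup [[725. -93.  85.]]
bottle [[746. -14. 170.]]
big [[ 319. -124.   80.]]
scene tape [[ 570. -271.   50.]] panel [[516. 139.  28.]]
```

Emit:
play_rows --motion '[[[0,0,0],[0,0,6.9]],[[0,0,0],[0,0,6.9]],[[0,0,0],[0,0,6.9]],[[0,0,0],[0,0,6.9]],[[0,0,0],[0,0,6.9]],[[0,0,0],[0,0,6.9]],[[0,0,0],[0,0,6.9]],[[0,0,0],[0,0,6.9]],[[0,0,0],[0,0,6.9]],[[0,0,0],[0,0,6.9]]]' --fingers 85

```text
time_s: 1.83
eef_pos: [205.3, 483.2, 231.3]
ee_rot: [0.0, 1.0, -0.021, -0.0]
force: [0.2, -0.3, -0.4]
grip_width: 0.995
```

Emit:
play_rows --motion '[[[23.5,26.6,0],[0,0,0]],[[23.5,26.6,0],[0,0,0]],[[23.5,26.6,0],[0,0,0]],[[23.5,26.6,0],[0,0,0]],[[23.5,26.6,0],[0,0,0]],[[23.5,26.6,0],[0,0,0]],[[23.5,26.6,0],[0,0,0]],[[23.5,26.6,0],[0,0,0]],[[23.5,26.6,0],[0,0,0]],[[23.5,26.6,0],[0,0,0]],[[23.5,26.6,0],[0,0,0]],[[23.5,26.6,0],[0,0,0]],[[23.5,26.6,0],[0,0,0]],[[23.5,26.6,0],[0,0,0]],[[0,0,0],[0,0,0]],[[0,0,0],[0,0,0]]]'

```text
time_s: 3.17
eef_pos: [521.5, 98.2, 230.8]
ee_rot: [-0.0, 1.0, -0.019, -0.0]
force: [-1.3, 0.7, 0.2]
grip_width: 0.995
```

```bash
cat > look.py <<'E'
import sys,json
from h import *
s=ctrl.sense();im=ctrl.capture("wrist");n=sys.argv[1]
cv2.imwrite(f"pics/{n}.png",im[:,:,::-1]);json.dump({k:np.array(s[k]).tolist() for k in("ee_rot","eef_pos")},open(n+".json","w"))
cv2.imwrite(f"pics/{n}b.png",cv2.resize(im[:,:,::-1],(800,600),interpolation=cv2.INTER_CUBIC))
print({k:np.round(s[k],3).tolist() for k in("time_s","joints","eef_pos","ee_rot","force","grip_width")})
E
python3 look.py w1; python3 - <<'E'
from h import *;import json
s=json.load(open("w1.json"));C=cam("wrist",s)
im=cv2.imread("pics/w1.png");H,S,V=cv2.split(cv2.cvtColor(im,cv2.COLOR_BGR2HSV))
p=proj(C,[520,133,28])[0];print(p)
m=(H>90)&(H<115)&(S>90)&(V>50);print(quad(m,C,28,p))
n,l,st,_=cv2.connectedComponentsWithStats(m.astype(np.uint8));i=l[int(p[1]),int(p[0])]
c,_=cv2.findContours((l==i).astype(np.uint8),0,1);c=max(c,key=cv2.contourArea)
q=cv2.approxPolyDP(cv2.convexHull(c),8,True)[:,0];print(q.tolist(),unproj(C,q,28).round(1).tolist())
E
```

```text
{'time_s': 3.167, 'joints': [-0.035, 0.326, 1.481, 0.0, 1.335, 0.003], 'eef_pos': [521.532, 98.208, 230.837], 'ee_rot': [-0.0, 1.0, -0.019, -0.0], 'force': [-1.271, 0.718, 0.199], 'grip_width': 0.995}
[253.08922034 125.59189388]
(((521.166259765625, 134.22108459472656), (148.0281219482422, 150.10980224609375), 87.77690124511719), 19744)
[[331, 46], [323, 191], [187, 193], [176, 47]] [[597.5, 205.3, 28.0], [593.0, 59.7, 28.0], [445.0, 63.1, 28.0], [449.6, 210.2, 28.0]]
```

View pics/w1b.png

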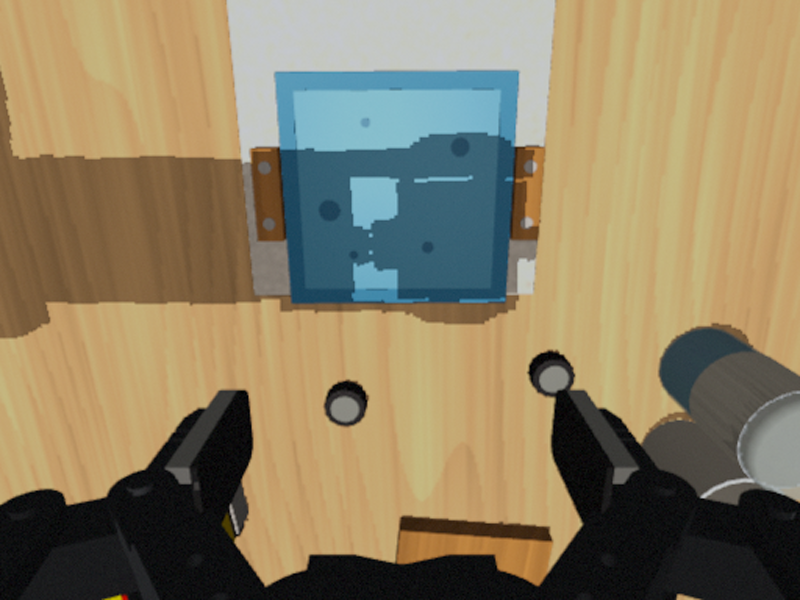

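Wrist view (800x600): the panel corners are at about (276,72), (518,72), (505,300) and (292,302), with the free edge at row ~301 slightly past the board edge. The two caps are at (346,403) and (551,373). Next is the tape.

Emit:
play_rows --motion '[[[6,33.8,0],[0,0,0]],[[6,33.8,0],[0,0,0]],[[6,33.8,0],[0,0,0]],[[6,33.8,0],[0,0,0]],[[6,33.8,0],[0,0,0]],[[6,33.8,0],[0,0,0]],[[6,33.8,0],[0,0,0]],[[6,33.8,0],[0,0,0]],[[6,33.8,0],[0,0,0]],[[6,33.8,0],[0,0,6]],[[0,0,0],[0,0,0]],[[0,0,0],[0,0,0]]]'

```text
time_s: 4.22
eef_pos: [569.0, -240.5, 230.9]
ee_rot: [-0.0, 0.998, -0.07, -0.0]
force: [-0.8, 1.1, -0.3]
grip_width: 0.998
```

```bash
python3 look.py w2; python3 - <<'E'
from h import *;import json
s=json.load(open("w2.json"));C=cam("wrist",s)
im=cv2.imread("pics/w2.png");H,S,V=cv2.split(cv2.cvtColor(im,cv2.COLOR_BGR2HSV))
for n in("tape","offcut","lock_top","hook"):print(n,[(round(d["p"],2),np.round(np.array(d["position"])*[512,384],1).tolist()) for d in ctrl.spot_in("wrist",n)[:3]])
m=((H>22)&(H<36)&(S>150)&(V>50)).astype(np.uint8);p=proj(C,[570,-262,82])[0];print(p,quad(m,C,82,p))
print(proj(C,[[0,0,0]]))
E
```

```text
{'time_s': 4.217, 'joints': [-0.589, 0.522, 1.192, 0.0, 1.428, -0.449], 'eef_pos': [568.985, -240.459, 230.934], 'ee_rot': [-0.0, 0.998, -0.07, -0.0], 'force': [-0.753, 1.084, -0.288], 'grip_width': 0.998}
tape [(0.72, [265.3, 191.1]), (0.72, [24.9, 70.3])]
offcut [(0.96, [240.5, 127.9]), (0.9, [451.4, 206.8]), (0.56, [79.5, 256.3])]
lock_top [(0.97, [263.3, 226.1])]
hook [(0.98, [52.2, 64.2])]
[260.14534663 194.49733419] (((575.0803833007812, -264.3273010253906), (67.37284088134766, 34.59838104248047), 79.734375), 2118)
[[-346.09154445   -2.9264831 ]]
```

View pics/w2b.png

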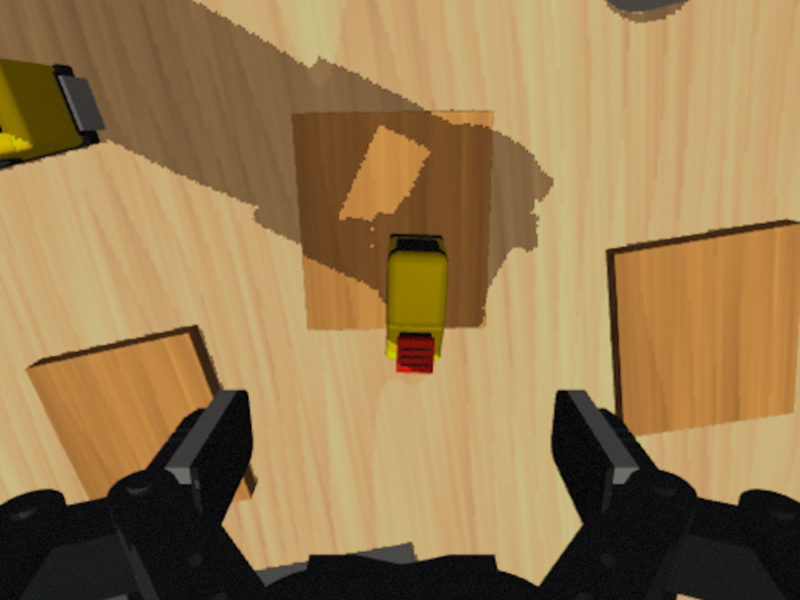

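Wrist view: the small tape is centred near (415,300), its red lock at (416,354) faces the offcut's near edge (row ~327). The offcut's corners are at (293,115), (493,111), (483,326) and (308,329).

```bash
python3 - <<'E'
from h import *;import json
s=json.load(open("w2.json"));C=cam("wrist",s)
im=cv2.imread("pics/w2.png");h=cv2.cvtColor(im,cv2.COLOR_BGR2HSV);H,S,V=cv2.split(h)
m=((H<8)|(H>174))&(S>150)&(V>60);p=np.array((263,226));r=quad(m,C,94,p);print("lock",r)
q=unproj(C,np.array([[293,115],[493,111],[483,326],[308,329]])*.64,18);print("offcut",q.round(1).tolist(),q.mean(0).round(1))
e=q[[2,3]].mean(0)-q[[0,1]].mean(0);print("offcut dir",np.degrees(np.arctan2(e[1],e[0])),np.linalg.norm(e))
# tall-part top
m=((H>22)&(H<36)&(S>150)&(V>50))
n,l,_,_=cv2.connectedComponentsWithStats(m.astype(np.uint8));ys,xs=np.where(l==l[194,260])
for y in range(ys.min(),ys.max()+1,6):
    a=xs[ys==y];w=unproj(C,[[a.min(),y],[a.max()+1,y]],82);print(y,a.min(),a.max(),w.mean(0).round(1)[:2],round(np.linalg.norm(w[1]-w[0]),1))
E
```

```text
lock (((570.906005859375, -289.71734619140625), (21.857948303222656, 20.929298400878906), 81.89075469970703), 461)
offcut [[513.0, -146.1, 18.0], [640.7, -161.9, 18.0], [620.4, -308.4, 18.0], [493.7, -292.7, 18.0]] [ 566.9 -227.3   18. ]
offcut dir -97.68451454625895 147.8429235384335
160 255 256 [ 570.8 -229.3] 1.8
166 249 285 [ 580.3 -236.2] 33.2
172 249 286 [ 580.  -241.8] 34.2
178 248 285 [ 578.3 -247.2] 34.4
184 248 285 [ 577.6 -252.9] 34.6
190 248 285 [ 576.8 -258.6] 34.8
196 248 284 [ 575.6 -264.3] 34.1
202 248 284 [ 574.8 -270.1] 34.3
208 248 283 [ 573.6 -275.9] 33.6
214 248 282 [ 572.3 -281.8] 32.8
220 247 281 [ 570.6 -287.8] 33.0
226 247 281 [ 569.7 -293.9] 33.2
```

```bash
python3 - <<'E'
import cv2
a=cv2.imread("pics/w2.png")[130:260,200:330];cv2.imwrite("pics/w2c.png",cv2.resize(a,(600,600),interpolation=cv2.INTER_CUBIC))
E
```

```text
(no output)
```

View pics/w2c.png

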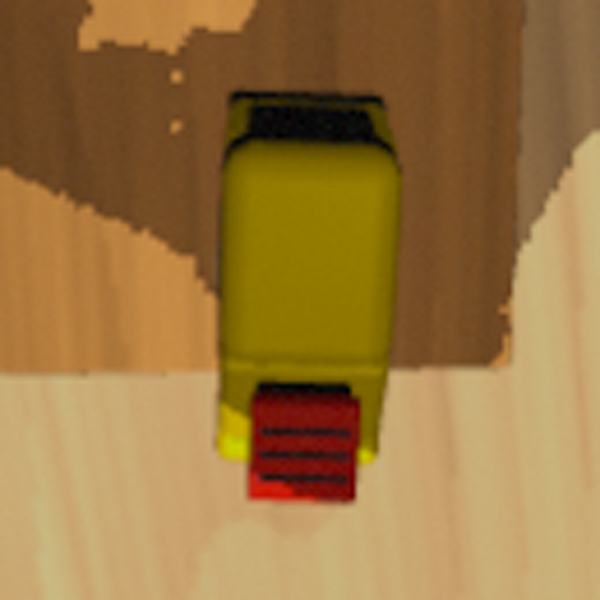

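Crop: this is the smaller tape on the leftmost offcut, and its lock overhangs the near edge, so the choice holds. Its direction is about −99.2° with the origin near (574,−270). I'll grasp at x≈−15 mm.

Emit:
play_rows --motion '[[[9.8,13.3,20],[0,0,1.2]],[[0,0,35],[0,0,0]],[[0,0,35],[0,0,0]],[[0,0,35],[0,0,0]],[[0,0,35],[0,0,0]],[[0,0,20],[0,0,0]],[[0,0,9],[0,0,0]],[[0,0,0],[0,0,0]],[[0,0,0],[0,0,0]]]'

```text
time_s: 5.22
eef_pos: [577.5, -255.0, 43.6]
ee_rot: [0.0, 0.997, -0.08, 0.001]
force: [0.1, -0.7, 0.2]
grip_width: 0.993
```

Emit:
play_rows --motion '[[[0,0,0],[0,0,0]],[[0,0,0],[0,0,0]],[[0,0,0],[0,0,0]],[[0,0,0],[0,0,0]],[[0,0,0],[0,0,0]],[[0,0,0],[0,0,0]],[[0,0,0],[0,0,0]],[[0,0,0],[0,0,0]],[[0,0,0],[0,0,0]],[[0,0,0],[0,0,0]]]' --fingers 0 --squeeze 60

```text
time_s: 6.05
eef_pos: [577.1, -255.2, 43.2]
ee_rot: [0.0, 0.997, -0.08, 0.0]
force: [-1.0, 0.6, 6.1]
grip_width: 0.414
```

Emit:
play_rows --motion '[[[0,0,-15],[0,0,0]],[[0,0,-30],[0,0,0]],[[0,0,-30],[0,0,-3.6]],[[0,0,-5],[0,0,-3.7]],[[-3,-15,0],[0,0,0]],[[-5.7,-29.7,0],[0,0,0]],[[-5.7,-29.7,0],[0,0,0]],[[-5.7,-29.7,0],[0,0,0]],[[-5.7,-29.7,0],[0,0,0]],[[-5.7,-29.7,0],[0,0,0]],[[-5.7,-29.7,0],[0,0,0]],[[-5.7,-29.7,0],[0,0,0]],[[-5.7,-29.7,0],[0,0,0]],[[-5.7,-29.7,0],[0,0,0]],[[-5.7,-29.7,0],[0,0,0]],[[-5.7,-29.7,0],[0,0,0]],[[-3,-14,0],[0,0,0]],[[0,0,0],[0,0,0]],[[0,0,0],[0,0,0]]]'

```text
time_s: 7.63
eef_pos: [519.7, 103.2, 121.8]
ee_rot: [0.0, 1.0, -0.016, -0.001]
force: [-0.5, -0.0, -4.9]
grip_width: 0.417
```

```bash
python3 - <<'E'
from h import *
import json
a=ctrl.capture("wrist");s=ctrl.sense();json.dump({k:np.array(s[k]).tolist() for k in("ee_rot","eef_pos")},open("w3.json","w"))
b=ctrl.capture("scene");t=ctrl.capture("top")
cv2.imwrite("pics/w3.png",a[:,:,::-1]);cv2.imwrite("pics/s3.png",b[:,:,::-1]);cv2.imwrite("pics/t3.png",t[:,:,::-1])
print({k:np.round(s[k],3).tolist() for k in("time_s","joints","eef_pos","ee_rot","force","grip_width")})
for c in("scene","top","wrist"):
  for n in("tape","lock_top","tape_nose","hook"):print(c,n,[(round(d["p"],2),np.round(np.array(d["position"])*[512,384],1).tolist()) for d in ctrl.spot_in(c,n)[:2]])
x,y,_=s["eef_pos"];o=[]
for c,im in(("scene",b),("top",t)):
  p=proj(cam(c),[x,y-30,130])[0].astype(int);q=im[p[1]-60:p[1]+60,p[0]-60:p[0]+60,::-1];print(c,p-60);o.append(cv2.resize(q,(400,400),interpolation=cv2.INTER_CUBIC))
cv2.imwrite("pics/m3.png",np.vstack([np.hstack(o)]))
E
```

```text
{'time_s': 7.683, 'joints': [-0.027, 0.436, 1.627, -0.0, 1.08, 0.007], 'eef_pos': [519.951, 102.469, 121.865], 'ee_rot': [0.0, 1.0, -0.017, -0.0], 'force': [0.508, -1.058, -5.04], 'grip_width': 0.413}
scene tape [(0.88, [289.7, 150.2]), (0.77, [317.7, 222.0])]
scene lock_top [(0.64, [287.4, 141.1]), (0.49, [303.7, 196.0])]
scene tape_nose [(0.87, [321.9, 219.3]), (0.67, [286.9, 150.6])]
scene hook [(0.52, [276.7, 166.6])]
top tape [(0.92, [287.4, 279.2]), (0.5, [213.9, 215.0])]
top lock_top [(0.43, [282.9, 269.4])]
top tape_nose [(0.65, [286.8, 281.3])]
top hook []
wrist tape [(0.58, [256.5, 275.8]), (0.57, [256.7, 354.9])]
wrist lock_top [(0.54, [258.7, 355.6])]
wrist tape_nose [(0.68, [253.6, 278.9])]
wrist hook [(0.58, [253.0, 359.2])]
scene [246 149]
top [147 152]
```

View pics/m3.png

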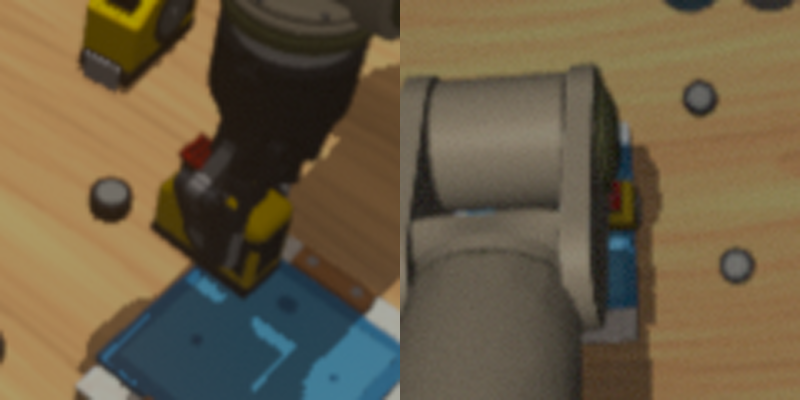

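Crop: the tape is upright in the fingers with its lock forward over the panel's free edge. The lower side corners are at about scene pixels (292,216) for the front and (319,237) for the back.

```bash
python3 - <<'E'
from h import *
import json
s=json.load(open("w3.json"));C=cam("scene");print(-C[1].T@C[2])
z=s["eef_pos"][2]-25.2
print(unproj(C,[[246+155*.3,149+225*.3],[246+245*.3,149+295*.3]],z).round(1))
a=np.radians(-1.9);X=np.array([np.sin(a),-np.cos(a)]);Y=np.array([np.cos(a),np.sin(a)])
o=np.array(s["eef_pos"][:2])+15*X
for u,v in((38,18),(38,-18),(-38,18),(-38,-18)):print(u,v,(o+u*X+v*Y).round(1),((proj(C,[*(o+u*X+v*Y),z])[0]-[246,149])/.3).round())
print("panel edge pts scene crop",((proj(C,[[593,59.7,28],[445,63.1,28],[597.5,205.3,28]])-[246,149])/.3).round())
E
```

```text
[936.92043992 295.96548317 684.71174583]
[[529.7  49.3  96.7]
 [534.4 122.4  96.7]]
38 18 [536.2  48.9] [148. 231.]
38 -18 [500.2  50.1] [184. 200.]
-38 18 [538.7 124.9] [244. 302.]
-38 -18 [502.7 126.1] [280. 268.]
panel edge pts scene crop [[ 96. 355.]
 [235. 228.]
 [279. 506.]]
```

Emit:
play_rows --motion '[[[0,0,20],[0,0,0]],[[0,0,25],[0,0,0]],[[0,0,15],[0,0,0]],[[0,0,4],[0,0,0]],[[0,0,0],[0,0,0]],[[0,0,0],[0,0,0]],[[0,0,0],[0,0,0]]]'

```text
time_s: 8.97
eef_pos: [520.9, 102.8, 59.5]
ee_rot: [-0.0, 1.0, -0.017, 0.001]
force: [0.2, 0.7, -4.9]
grip_width: 0.412
```

Emit:
play_rows --motion '[[[0,0,1],[0,0,0]],[[0,0,1],[0,0,0]],[[0,0,0.7],[0,0,0]],[[0,0,0],[0,0,0]],[[0,0,0],[0,0,0]]]'

```text
time_s: 9.38
eef_pos: [520.1, 102.8, 55.6]
ee_rot: [-0.0, 1.0, -0.017, -0.0]
force: [-0.4, -0.6, -4.8]
grip_width: 0.417
```

Emit:
play_rows --motion '[[[0,0,0.6],[0,0,0]],[[0,0,0.6],[0,0,0]],[[0,0,0],[0,0,0]],[[0,0,0],[0,0,0]]]'

```text
time_s: 9.72
eef_pos: [520.1, 102.8, 54.3]
ee_rot: [-0.0, 1.0, -0.017, -0.0]
force: [1.2, 0.0, -5.2]
grip_width: 0.416
```

Emit:
play_rows --motion '[[[0,-3,0],[0,0,0]],[[0,-3,0],[0,0,0]],[[0,-3,0],[0,0,0]],[[0,-3,0],[0,0,0]],[[0,-3,0],[0,0,0]],[[0,-3,0],[0,0,0]],[[0,-3,0],[0,0,0]],[[0,0,0],[0,0,0]]]'

```text
time_s: 10.38
eef_pos: [520.9, 124.2, 54.4]
ee_rot: [0.0, 1.0, -0.017, 0.0]
force: [0.0, -3.8, -4.6]
grip_width: 0.415
```

Emit:
play_rows --motion '[[[0,-4,0],[0,0,0]],[[0,-7,0],[0,0,0]],[[0,-10,0],[0,0,0]],[[0,-10,0],[0,0,0]],[[0,-10,0],[0,0,0]],[[0,-10,0],[0,0,0]],[[0,-10,0],[0,0,0]],[[0,-10,0],[0,0,0]],[[0,-10,0],[0,0,0]],[[0,-10,0],[0,0,0]],[[0,-10,0],[0,0,0]],[[0,-10,0],[0,0,0]],[[0,-10,0],[0,0,0]],[[0,-10,0],[0,0,0]],[[0,-8,0],[0,0,0]],[[0,-5,0],[0,0,0]],[[0,-2,0],[0,0,0]],[[0,0,0],[0,0,0]],[[0,0,0],[0,0,0]]]'

```text
time_s: 11.97
eef_pos: [525.7, 269.4, 54.3]
ee_rot: [0.0, 1.0, -0.017, -0.0]
force: [0.2, -4.7, -5.1]
grip_width: 0.417
```

```bash
python3 - <<'E'
from h import *
s=ctrl.sense();b=ctrl.capture("scene");w=ctrl.capture("wrist")
cv2.imwrite("pics/s4.png",b[:,:,::-1]);cv2.imwrite("pics/w4.png",w[:,:,::-1])
print({k:np.round(s[k],3).tolist() for k in("time_s","joints","eef_pos","ee_rot","force")})
q=b[170:320,240:440,::-1];cv2.imwrite("pics/s4c.png",cv2.resize(q,(800,600),interpolation=cv2.INTER_CUBIC))
C=cam("scene");print(((proj(C,[[593,59.7,28],[445,63.1,28],[597.5,205.3,28],[449.6,210,28]])-[240,170])*4).round())
a=np.radians(-1.9);X=np.array([np.sin(a),-np.cos(a)]);Y=np.array([np.cos(a),np.sin(a)])
o=np.array(s["eef_pos"][:2])+15*X;z=s["eef_pos"][2]-25.2
for u,v in((38,18),(-38,18)):print(u,v,(o+u*X+v*Y).round(1),((proj(C,[*(o+u*X+v*Y),z])[0]-[240,170])*4).round())
E
```

```text
{'time_s': 11.967, 'joints': [0.276, 0.641, 1.487, -0.0, 1.014, 0.309], 'eef_pos': [525.736, 269.449, 54.313], 'ee_rot': [0.0, 1.0, -0.017, -0.0], 'force': [0.189, -4.742, -5.056]}
[[139. 342.]
 [306. 189.]
 [359. 523.]
 [522. 342.]]
38 18 [542.  215.9] [439. 461.]
-38 18 [544.5 291.8] [572. 564.]
```

View pics/s4c.png

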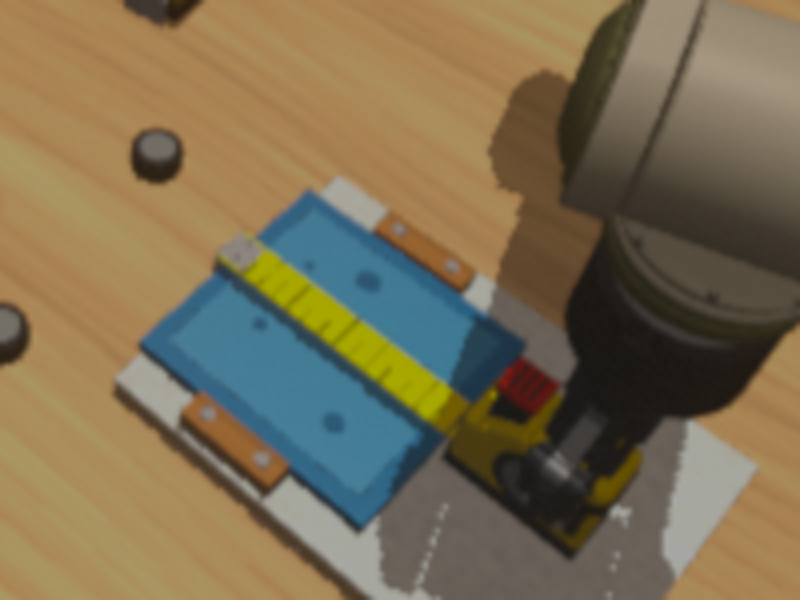

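Crop: the blade lies straight across the panel, with its hook over the free edge at (240,250). The case's front corner at (447,458) is clear of the panel's near edge. Next I lower it.

Emit:
play_rows --motion '[[[0,0,3],[0,0,0]],[[0,0,4],[0,0,0]],[[0,0,2.5],[0,0,0]],[[0,0,0.5],[0,0,0]],[[0,0,0],[0,0,0]],[[0,0,0],[0,0,0]]]'

```text
time_s: 12.57
eef_pos: [525.6, 269.7, 44.2]
ee_rot: [-0.0, 1.0, -0.017, -0.0]
force: [-0.5, -4.1, -5.5]
grip_width: 0.413
```

Emit:
play_rows --motion '[[[0,0,0.5],[0,0,0]],[[0,0,0.3],[0,0,0]],[[0,0,0.3],[0,0,0]],[[0,0,0],[0,0,0]],[[0,0,0],[0,0,0]]]'

```text
time_s: 12.98
eef_pos: [525.8, 269.7, 43.4]
ee_rot: [-0.0, 1.0, -0.017, 0.0]
force: [-0.3, -4.8, -4.6]
grip_width: 0.42
```

Emit:
play_rows --motion '[[[0,2,0],[0,0,0]],[[0,2,0],[0,0,0]],[[0,1,0],[0,0,0]],[[0,1,0],[0,0,0]],[[0,0,0],[0,0,0]],[[0,0,0],[0,0,0]]]'

```text
time_s: 13.48
eef_pos: [525.6, 263.7, 43.3]
ee_rot: [-0.0, 1.0, -0.017, 0.0]
force: [0.7, -3.8, -4.3]
grip_width: 0.412
```

Emit:
play_rows --motion '[[[0,0.5,0],[0,0,0]],[[0,0.5,0],[0,0,0]],[[0,0,0],[0,0,0]],[[0,0,0],[0,0,0]]]'

```text
time_s: 13.82
eef_pos: [525.6, 263.5, 43.5]
ee_rot: [-0.001, 1.0, -0.017, 0.0]
force: [0.5, 4.9, -4.0]
grip_width: 0.412
```

Emit:
play_rows --motion '[[[0,0.5,0],[0,0,0]],[[0,0.5,0],[0,0,0]],[[0,0,0],[0,0,0]],[[0,0,0],[0,0,0]]]'

```text
time_s: 14.15
eef_pos: [525.4, 263.1, 43.7]
ee_rot: [-0.001, 1.0, -0.017, 0.0]
force: [-1.2, 7.7, -3.4]
grip_width: 0.411
```

Contact at y≈263.6, so I'll back off the excess, set it down and open gently.

Emit:
play_rows --motion '[[[0,-1.2,0],[0,0,0]],[[0,0,0.4],[0,0,0]],[[0,0,0.4],[0,0,0]],[[0,0,0],[0,0,0]],[[0,0,0],[0,0,0]]]'

```text
time_s: 14.57
eef_pos: [525.5, 263.4, 43.3]
ee_rot: [-0.0, 1.0, -0.017, 0.0]
force: [-4.0, 5.7, 3.9]
grip_width: 0.413
```

Emit:
play_rows --motion '[[[0,-0.6,0],[0,0,0]],[[0,0,0],[0,0,0]],[[0,0,0],[0,0,0]]]'

```text
time_s: 14.82
eef_pos: [525.5, 263.5, 43.2]
ee_rot: [0.0, 1.0, -0.017, 0.0]
force: [-5.1, 0.3, 6.3]
grip_width: 0.416
```

Emit:
play_rows --motion '[[[0,0,0],[0,0,0]],[[0,0,0],[0,0,0]],[[0,0,0],[0,0,0]],[[0,0,0],[0,0,0]],[[0,0,0],[0,0,0]],[[0,0,0],[0,0,0]]]' --fingers 75

```text
time_s: 15.32
eef_pos: [525.6, 263.4, 42.5]
ee_rot: [0.0, 1.0, -0.017, 0.0]
force: [0.5, -0.0, -0.8]
grip_width: 0.879
```

```bash
python3 look.py w5; python3 - <<'E'
from h import *
b=ctrl.capture("scene");cv2.imwrite("pics/s5.png",b[:,:,::-1])
q=b[170:320,240:440,::-1];cv2.imwrite("pics/s5c.png",cv2.resize(q,(800,600),interpolation=cv2.INTER_CUBIC))
E
```

```text
{'time_s': 15.317, 'joints': [0.265, 0.653, 1.504, -0.0, 0.985, 0.299], 'eef_pos': [525.636, 263.408, 42.472], 'ee_rot': [0.0, 1.0, -0.017, 0.0], 'force': [0.512, -0.049, -0.758], 'grip_width': 0.879}
```

View pics/s5c.png

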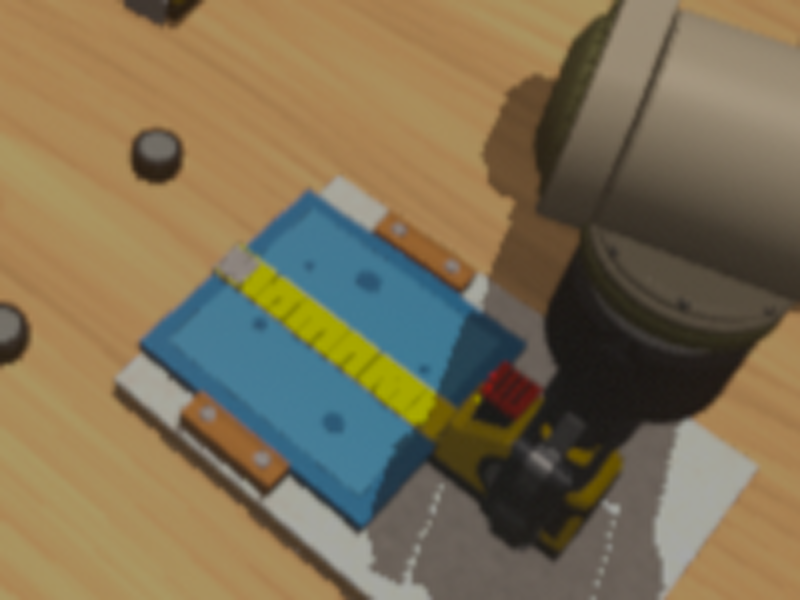

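Crop: released and standing, with the front against the panel edge, the hook still over the far edge, and the blade out. Next I press the lock.

Emit:
play_rows --motion '[[[0,0,-15],[0,0,0]],[[0,0,-30],[0,0,0]],[[0,0,-30],[0,0,0]],[[0,0,0],[0,0,0]]]'

```text
time_s: 15.75
eef_pos: [528.0, 264.3, 123.3]
ee_rot: [-0.001, 1.0, -0.017, 0.005]
force: [1.4, 0.0, 1.3]
grip_width: 0.879
```

Emit:
play_rows --motion '[[[0,17,0],[0,0,0]],[[0,18,0],[0,0,0]],[[0,0,0],[0,0,0]],[[0,0,0],[0,0,0]],[[0,0,0],[0,0,0]],[[0,0,0],[0,0,0]],[[0,0,0],[0,0,0]],[[0,0,0],[0,0,0]],[[0,0,0],[0,0,0]],[[0,0,0],[0,0,0]]]' --fingers 0

```text
time_s: 16.58
eef_pos: [524.3, 228.7, 117.5]
ee_rot: [-0.0, 1.0, -0.017, 0.0]
force: [0.6, 0.4, -0.6]
grip_width: 0.004
```

```bash
python3 look.py w6; python3 - <<'E'
from h import *
b=ctrl.capture("scene");cv2.imwrite("pics/s6.png",b[:,:,::-1])
q=b[190:310,300:420,::-1];o=[cv2.resize(q,(400,400),interpolation=cv2.INTER_CUBIC),cv2.resize(cv2.imread("pics/w6.png")[184:384,156:356],(400,400),interpolation=cv2.INTER_CUBIC)]
cv2.imwrite("pics/m6.png",np.hstack(o))
E
```

```text
{'time_s': 16.583, 'joints': [0.207, 0.524, 1.499, 0.0, 1.119, 0.24], 'eef_pos': [524.339, 228.689, 117.461], 'ee_rot': [-0.0, 1.0, -0.017, 0.0], 'force': [0.627, 0.395, -0.559], 'grip_width': 0.004}
```

View pics/m6.png

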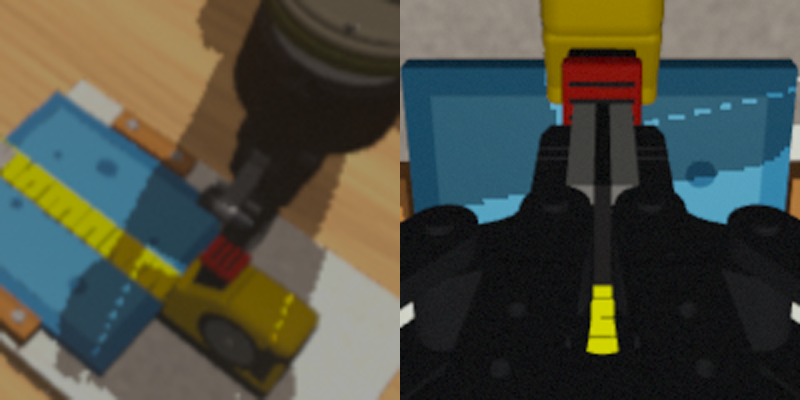

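```bash
python3 - <<'E'
from h import *;import json
s=json.load(open("w6.json"));C=cam("wrist",s)
print(unproj(C,[[156+81,213],[156+121.5,213]],94).round(1),unproj(C,[[256,184+20]],82).round(1)); print(proj(C,s["eef_pos"]))
S=cam("scene");print("lock scene",unproj(S,[[300+224*.3,190+258*.3]],94).round(1))
E
```

```text
[[515.2 240.   94. ]
 [536.8 239.3  94. ]] [[525.3 240.3  82. ]]
[[254.60819747 252.92918703]]
lock scene [[526.4 227.8  94. ]]
```

The lock's centre is at about (526,228.7), so the fingers are nearly on it. I'll descend.

Emit:
play_rows --motion '[[[1.5,0,6],[0,0,0]],[[0,0,9],[0,0,0]],[[0,0,5],[0,0,0]],[[0,0,1],[0,0,0]],[[0,0,0],[0,0,0]],[[0,0,0],[0,0,0]]]'

```text
time_s: 17.18
eef_pos: [525.9, 228.5, 96.5]
ee_rot: [0.0, 1.0, -0.017, 0.0]
force: [-0.2, -0.0, 0.6]
grip_width: 0.0
```

Emit:
play_rows --motion '[[[0,0,1],[0,0,0]],[[0,0,1],[0,0,0]],[[0,0,1],[0,0,0]],[[0,0,0.5],[0,0,0]],[[0,0,0],[0,0,0]]]'

```text
time_s: 17.6
eef_pos: [526.1, 228.5, 94.0]
ee_rot: [-0.0, 1.0, -0.017, 0.001]
force: [-2.1, -1.1, 7.9]
grip_width: 0.002
```

Emit:
play_rows --motion '[[[0,0,0.5],[0,0,0]],[[0,0,0.5],[0,0,0]],[[0,0,0.5],[0,0,0]],[[0,0,0.5],[0,0,0]],[[0,0,0],[0,0,0]]]'

```text
time_s: 18.02
eef_pos: [526.3, 228.5, 92.3]
ee_rot: [-0.0, 1.0, -0.017, 0.001]
force: [-3.6, -1.1, 9.5]
grip_width: -0.0
```

Emit:
play_rows --motion '[[[0,0,0.5],[0,0,0]],[[0,0,0.5],[0,0,0]],[[0,0,0.5],[0,0,0]],[[0,0,0.5],[0,0,0]],[[0,0,0.5],[0,0,0]],[[0,0,0.5],[0,0,0]],[[0,0,0],[0,0,0]]]'

```text
time_s: 18.6
eef_pos: [526.2, 228.5, 89.3]
ee_rot: [-0.0, 1.0, -0.017, 0.001]
force: [-3.6, -2.2, 9.5]
grip_width: 0.004
```

Emit:
play_rows --motion '[[[0,0,0.5],[0,0,0]],[[0,0,0.4],[0,0,0]],[[0,0,0],[0,0,0]],[[0,0,0],[0,0,0]]]'

```text
time_s: 18.93
eef_pos: [526.3, 228.5, 88.7]
ee_rot: [-0.0, 1.0, -0.017, 0.001]
force: [-2.9, -1.6, 12.4]
grip_width: -0.004
```

Emit:
play_rows --motion '[[[0,0,0.4],[0,0,0]],[[0,0,0.4],[0,0,0]],[[0,0,0],[0,0,0]],[[0,0,0],[0,0,0]]]'

```text
time_s: 19.27
eef_pos: [526.4, 228.5, 88.1]
ee_rot: [-0.0, 1.0, -0.017, 0.001]
force: [-4.7, -1.8, 12.9]
grip_width: -0.001
```

Emit:
play_rows --motion '[[[0,0,0.3],[0,0,0]],[[0,0,0],[0,0,0]],[[0,0,0],[0,0,0]]]'

```text
time_s: 19.52
eef_pos: [526.5, 228.5, 88.0]
ee_rot: [-0.0, 1.0, -0.017, 0.001]
force: [-4.4, -2.1, 15.1]
grip_width: -0.002
```

Emit:
play_rows --motion '[[[0,0,0.3],[0,0,0]],[[0,0,0.2],[0,0,0]],[[0,0,0],[0,0,0]]]'

```text
time_s: 19.77
eef_pos: [526.7, 228.5, 88.0]
ee_rot: [-0.0, 1.0, -0.017, 0.001]
force: [-5.6, -2.6, 18.0]
grip_width: 0.0
```

Emit:
play_rows --motion '[[[0,0,0.3],[0,0,0]],[[0,0,0],[0,0,0]],[[0,0,0],[0,0,0]]]'

```text
time_s: 20.02
eef_pos: [526.8, 228.4, 88.0]
ee_rot: [-0.0, 1.0, -0.017, 0.002]
force: [-5.0, -4.3, 20.5]
grip_width: -0.0
```

The pad stalled at z=88.0 while the force rose to 20.5 N, so the lock is fully down. I'll lift off and re-grip.

Emit:
play_rows --motion '[[[0,0,-4],[0,0,0]],[[0,0,-14],[0,0,0]],[[0,0,-14],[0,0,0]],[[-1.5,-17,0],[0,0,0]],[[0,-18,0],[0,0,0]],[[0,0,0],[0,0,0]],[[0,0,0],[0,0,0]],[[0,0,0],[0,0,0]],[[0,0,0],[0,0,0]],[[0,0,0],[0,0,0]]]' --fingers 80

```text
time_s: 20.85
eef_pos: [525.6, 262.9, 117.1]
ee_rot: [0.0, 1.0, -0.017, -0.0]
force: [-0.4, -0.2, 0.1]
grip_width: 0.938
```

```bash
python3 look.py w7; python3 - <<'E'
from h import *;import json
s=json.load(open("w7.json"));C=cam("wrist",s)
b=ctrl.capture("scene");cv2.imwrite("pics/s7.png",b[:,:,::-1])
q=b[170:320,240:440,::-1];w=cv2.imread("pics/w7.png")
cv2.imwrite("pics/m7.png",np.hstack([cv2.resize(q,(400,300),interpolation=cv2.INTER_CUBIC),cv2.resize(w,(400,300))]))
H,S,V=cv2.split(cv2.cvtColor(w,cv2.COLOR_BGR2HSV));m=((H>22)&(H<36)&(S>150)&(V>50))
p=proj(C,[525,255,82])[0].astype(int);n,l,_,_=cv2.connectedComponentsWithStats(m.astype(np.uint8));ys,xs=np.where(l==l[p[1],p[0]]);print(p,len(ys))
for y in range(ys.min(),ys.max()+1,12):
    a=xs[ys==y];k=unproj(C,[[a.min(),y],[a.max()+1,y]],82);print(y,k.mean(0).round(1)[:2],round(np.linalg.norm(k[1]-k[0]),1))
E
```

```text
{'time_s': 20.85, 'joints': [0.265, 0.555, 1.447, -0.0, 1.139, 0.299], 'eef_pos': [525.607, 262.873, 117.136], 'ee_rot': [0.0, 1.0, -0.017, -0.0], 'force': [-0.369, -0.224, 0.095], 'grip_width': 0.938}
[254 235] 4961
181 [527.4 288.2] 22.7
193 [527.4 281.1] 33.6
205 [527.2 274. ] 34.0
217 [526.9 266.6] 34.4
229 [526.6 259.1] 33.7
241 [526.4 251.4] 34.1
253 [525.8 243.5] 33.9
265 [525.8 235.5] 32.5
277 [525.5 227.2] 31.7
```

View pics/m7.png

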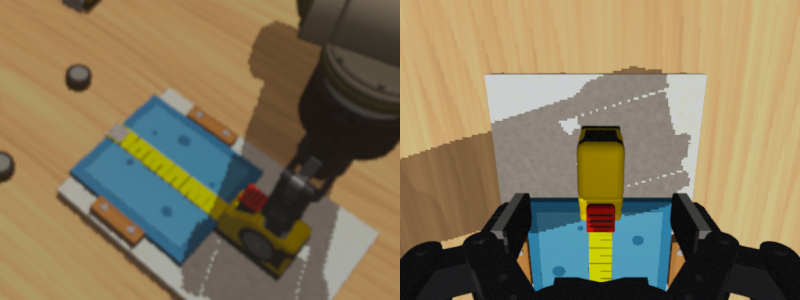

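Views: the tape stands straight with its blade out, and the lock is visibly lower. I'll re-grip.

Emit:
play_rows --motion '[[[0.9,0,20],[0,0,0]],[[0,0,30],[0,0,0]],[[0,0,19],[0,0,0]],[[0,0,5],[0,0,0]],[[0,0,0],[0,0,0]],[[0,0,0],[0,0,0]]]'

```text
time_s: 21.45
eef_pos: [527.0, 263.5, 44.2]
ee_rot: [-0.0, 1.0, -0.017, 0.001]
force: [-0.9, -0.6, 0.7]
grip_width: 0.935
```

Emit:
play_rows --motion '[[[0,0,0],[0,0,0]],[[0,0,0],[0,0,0]],[[0,0,0],[0,0,0]],[[0,0,0],[0,0,0]],[[0,0,0],[0,0,0]],[[0,0,0],[0,0,0]],[[0,0,0],[0,0,0]],[[0,0,0],[0,0,0]],[[0,0,0],[0,0,0]]]' --fingers 0 --squeeze 60

```text
time_s: 22.2
eef_pos: [526.6, 263.6, 44.0]
ee_rot: [-0.0, 1.0, -0.017, 0.0]
force: [-3.5, 0.1, 5.6]
grip_width: 0.415
```

Emit:
play_rows --motion '[[[0,0,-2],[0,0,0]],[[0,0,-3],[0,0,0]],[[0,0,-5],[0,0,0]],[[0,0,-10],[0,0,0]],[[0,0,0],[0,0,0]],[[0,0,0],[0,0,0]]]'

```text
time_s: 22.7
eef_pos: [526.9, 263.5, 64.1]
ee_rot: [-0.0, 1.0, -0.017, 0.001]
force: [0.4, -0.8, -4.9]
grip_width: 0.414
```

Emit:
play_rows --motion '[[[0,0,-20],[0,0,0]],[[0,0,-30],[0,0,0]],[[0,0,-26],[0,0,0]],[[2,15,0],[0,0,0]],[[4,30,0],[0,0,0]],[[4,30,0],[0,0,0]],[[4,30,0],[0,0,0]],[[4,30,0],[0,0,0]],[[4,30,0],[0,0,0]],[[4,30,0],[0,0,0]],[[4,30,0],[0,0,0]],[[4,30,0],[0,0,0]],[[4,30,0],[0,0,0]],[[4,30,0],[0,0,0]],[[4,30,0],[0,0,0]],[[4,30,0],[0,0,0]],[[4,30,0],[0,0,0]],[[4,30,0],[0,0,0]],[[2.5,15,0],[0,0,0]]]'

```text
time_s: 24.28
eef_pos: [571.5, -191.7, 138.9]
ee_rot: [0.0, 1.0, -0.018, -0.0]
force: [0.7, 0.6, -4.9]
grip_width: 0.416
```

Emit:
play_rows --motion '[[[0,0,10],[0,0,2.9]],[[0,0,20],[0,0,2.9]],[[0,0,20],[0,0,0]],[[0,0,5],[0,0,0]],[[0,0,0],[0,0,0]],[[0,0,0],[0,0,0]]]'

```text
time_s: 24.78
eef_pos: [572.1, -188.2, 84.9]
ee_rot: [0.0, 0.998, -0.067, 0.0]
force: [0.4, 0.3, -3.5]
grip_width: 0.414
```

```bash
python3 look.py w8; python3 - <<'E'
from h import *
b=ctrl.capture("scene");t=ctrl.capture("top")
q=b[90:270,60:300,::-1];w=t[110:290,240:480,::-1]
cv2.imwrite("pics/m8.png",np.hstack([cv2.resize(q,(400,300),interpolation=cv2.INTER_CUBIC),cv2.resize(w,(400,300),interpolation=cv2.INTER_CUBIC)]))
E
```

```text
{'time_s': 24.783, 'joints': [-0.512, 0.623, 1.427, 0.0, 1.092, -0.378], 'eef_pos': [572.133, -188.227, 84.887], 'ee_rot': [0.0, 0.998, -0.067, 0.0], 'force': [0.423, 0.282, -3.468], 'grip_width': 0.414}
```

View pics/m8.png

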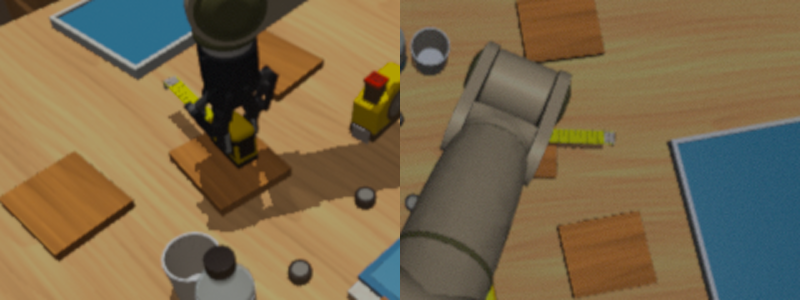

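Views: the blade is still fully out, the case is over the chosen offcut, and the hook is well clear beyond it. I'll lower it.

Emit:
play_rows --motion '[[[0,0,15],[0,0,0]],[[0,0,15],[0,0,0]],[[0,0,7],[0,0,0]],[[0,0,2],[0,0,0]],[[0,0,0],[0,0,0]],[[0,0,0],[0,0,0]]]'

```text
time_s: 25.43
eef_pos: [572.3, -188.6, 46.2]
ee_rot: [0.0, 0.998, -0.067, 0.001]
force: [0.3, -0.0, -4.5]
grip_width: 0.412
```

Emit:
play_rows --motion '[[[0,0,0.7],[0,0,0]],[[0,0,0.5],[0,0,0]],[[0,0,0.4],[0,0,0]],[[0,0,0],[0,0,0]],[[0,0,0],[0,0,0]]]'

```text
time_s: 25.85
eef_pos: [572.0, -188.4, 44.0]
ee_rot: [0.0, 0.998, -0.067, 0.0]
force: [-0.2, 0.8, -1.5]
grip_width: 0.418
```

Emit:
play_rows --motion '[[[0,0,0.5],[0,0,0]],[[0,0,0],[0,0,0]],[[0,0,0],[0,0,0]]]'

```text
time_s: 26.1
eef_pos: [572.0, -188.4, 44.0]
ee_rot: [0.0, 0.998, -0.067, 0.0]
force: [-2.5, 1.7, 6.5]
grip_width: 0.416
```

Emit:
play_rows --motion '[[[0,0,0],[0,0,0]],[[0,0,0],[0,0,0]],[[0,0,0],[0,0,0]],[[0,0,0],[0,0,0]],[[0,0,0],[0,0,0]],[[0,0,0],[0,0,0]],[[0,0,0],[0,0,0]]]' --fingers 80

```text
time_s: 26.68
eef_pos: [571.8, -188.3, 43.0]
ee_rot: [0.0, 0.998, -0.067, -0.0]
force: [0.1, -0.3, 0.2]
grip_width: 0.938
```

Emit:
play_rows --motion '[[[0,0,-10],[0,0,0]],[[0,0,-25],[0,0,0]],[[0,0,-35],[0,0,0]],[[0,0,-35],[0,0,0]],[[0,-30,-20],[0,0,0]],[[0,-30,0],[0,0,0]],[[0,-30,0],[0,0,0]],[[0,0,0],[0,0,0]],[[0,0,0],[0,0,0]]]'

```text
time_s: 27.43
eef_pos: [584.0, -98.1, 168.9]
ee_rot: [0.0, 0.998, -0.066, 0.0]
force: [-0.1, -0.5, -1.3]
grip_width: 0.934
```

```bash
python3 look.py w9; python3 - <<'E'
from h import *
b=ctrl.capture("scene");t=ctrl.capture("top");w=cv2.imread("pics/w9.png")
cv2.imwrite("pics/t9.png",t[:,:,::-1]);cv2.imwrite("pics/s9.png",b[:,:,::-1])
r=lambda a:cv2.resize(a,(400,300),interpolation=cv2.INTER_CUBIC)
cv2.imwrite("pics/m9.png",np.vstack([np.hstack([r(b[90:270,60:300,::-1]),r(t[110:290,240:480,::-1])]),np.hstack([r(w),r(b[:,:,::-1])])]))
E
```

```text
{'time_s': 27.433, 'joints': [-0.364, 0.511, 1.374, -0.0, 1.256, -0.231], 'eef_pos': [584.045, -98.069, 168.896], 'ee_rot': [0.0, 0.998, -0.066, 0.0], 'force': [-0.091, -0.473, -1.27], 'grip_width': 0.934}
```

View pics/m9.png

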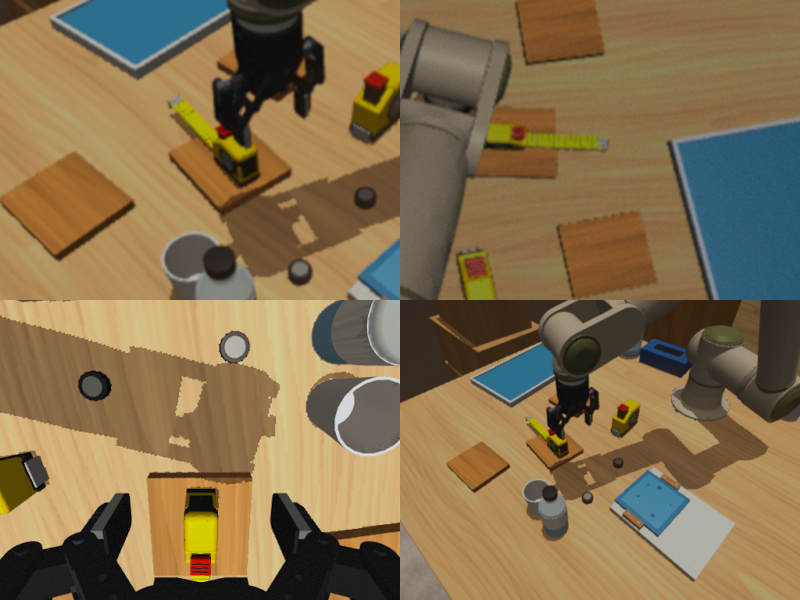

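Views: the tape stands upright on its offcut with the blade out and the arm clear. The bottle, cup and caps look unmoved. One last length check, then I hand in.

```bash
python3 - <<'E'
from h import *
C=cam("top");a=unproj(C,[[310.8,188.6]],88)[0];b=unproj(C,[[364.5,196.4]],31)[0]
print("blade est",np.linalg.norm((a-b)[:2])-18-2, a.round(),b.round())
for n,p,z in(("c0",(236,181),17),):
  print([np.round(np.array(d["position"])*[512,384],1).tolist() for k in("cap0","cup","bottle") for d in ctrl.spot_in("top",k)[:2]])
print(ctrl.finish_job())
E
```

```text
blade est 150.26509499928133 [ 568. -224.   88.] [ 540. -392.   31.]
[[231.1, 134.3], [315.8, 195.6]]
the job is handed in; nothing more can be done
None
```

I measured the panel's width and put the tape, locked at that width, back on its offcut. The job is handed in at about 27 s of the 67 s allowed; it reported no verdict.

**Hooking and pulling:** I picked the smaller tape from the leftmost offcut and hooked its end over the panel's free edge. The spring pulled about 4 N when the hook caught. I then backed the case straight across, set it on the board and brought its front up to the other edge.

**Locking:** I pressed the lock until it stopped moving at 88.0 mm, which is the fully locked height, with 20.5 N. That is below the 25 N forcing limit.

**Placing:** I re-gripped the tape, lifted it straight up, stood it on its offcut and let go.

**Last checks:**
- **Tape:** the last pictures show it upright, blade out and arm clear. The top picture gives a blade length of about 150.3 mm for the 150 mm panel.
- **Soft resin:** when the front met the panel, the push briefly read about 8 N on the wrist, roughly 12 N with the spring. I backed off at once. I can't say whether that counts as pressing it hard.
- **Other objects:** the bottle, cup and caps look unmoved in the pictures. The detector did not confirm this: in the top view it gave only two hits, one of them on the tape, because the arm hid part of the scene.

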